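# Close up the instrument box

### The arm

A 6-joint arm with a two-finger parallel gripper is mounted at the origin on the work surface. World frame = base frame: x ahead of the robot, y to its left, z up, the work surface at z = 0. Lengths are in m, angles in degrees, forces in N, time in s.
With the tool pointing down it reaches from about 0.35 to 0.725 m from the base axis. Payload 6 kg.
Tool frame: the origin (TCP) lies on the centre line of the jaws, within the pads' length; the fingertips stand 19 mm ahead of it and the grasp point (between the pads) is the TCP; z points along the fingers, y is the line along which they close (so a half turn about z gives the same grasp; the last joint's range is limited). The gripper opens to 85 mm and grips with 20 to 120 N. Pads are 22 mm wide; open, the fingers measure 114 mm over their backs; the gripper's body (76 mm by 85 mm) begins 54 mm behind the grasp point. The pads swing forward as they close: fully open they stand 13 mm farther back than shut.
Start: joints at [-51.641, 2.303, 4.859, 0, -92.561, -19.12], TCP at [0.198, -0.566, 0.25] pointing down, gripper open.
Joint ranges: [-146.85, 146.85], [-73.84, 115.35], [-62.03, 85.46], [-188.31, 113.3], [-161.28, -10.13], [-171.36, 171.36]. Speed limits (degrees/s): [147.25, 147.25, 172.46, 180, 180, 180].

### API

Orientations are given as [roll, pitch, yaw] about the fixed x, y, z axes, in that order (R = Rz(yaw) Ry(pitch) Rx(roll)).
In Python, from plant import bot gives the robot as it stands. The module is installed in compiled form; this text tells all that it offers.
- The arm moves only by the shell command python3 -m creep 'ROWS' [FORCE]. ROWS is JSON, one flat list of numbers, 7 for each row, row after row: the turn, a rotation vector about the tool's x, y, z in rad, then the shift along the tool's x, y, z in mm, then the closure, from -1 (fully open) to 1 (shut). A call has 1 to 12 rows; each row is the pose to reach, as a shift and turn from the pose commanded when the call began, along the tool's axes at that moment; what a row does not reach only later rows make up. A row lasts 1/12 s, in which the tool goes at most 41.7 mm and 7.16 degrees, less where a joint would pass 70% of its speed; a pose out of reach is approached as far as the arm can. A call with a gripper value outside its range is refused whole. The fingers move at their own pace and stop on an object; FORCE is the grip in N (left out, the last holds). Time passes only in rows, so rows that repeat a pose let the fingers close. It gives the time, the measured TCP pose, the force, the opening and the grip force at its end, in the units of the state.
- bot.get_obs(): the state, without advancing time (a new reading comes with each control period).
- bot.grab_frame(name): name is "scene" or "side" or "wrist"; returns (picture, depth): 420x560x3 uint8, red, green, blue; 420x560 float32, m along the optical axis (not along the pixel's ray), 0 where there is no reading.
- bot.camera_info(name): a dict with "K" (3x3 intrinsics, pixels), "R" (3x3) and "t" (3): a world point X has camera coordinates R X + t. Camera axes: x right, y down, z forward; pixel columns grow to the right and rows downward; lengths in m; the calibration is good to about 2 mm. The wrist camera is an equidistant fisheye: a pixel r from the principal point sees the ray r / f radians off the axis. A picture is of the moment at which its call begins: read the wrist's pose just before it. camera_info takes no time and is no camera call; for the wrist camera it gives the pose at the moment of the call.
- bot.hand_in(): hands the job in; it is judged then, once.
The state is a dict: "time_s": time; "q": joint angles; "qd": joint speeds; "tau": joint torques, N m; "tcp_pos": TCP position; "tool_rot": TCP orientation; "wrist_force": force on the tool from outside, world axes, zero at the start; "moment": the same for the moment, N m; "width": opening from 0.0 (shut) to 1.0 (fully open); "gripper_force": force on a finger pad.
Only numpy, scipy, OpenCV 4.12 (cv2) and the standard library are available. Lean on these libraries where they do the work, as an engineer would, in place of code of your own. Each camera call takes 0.05 s, during which the arm holds its last target. There are 200 camera calls.

### The job

The used ECG limb clamps go to sterile services in the stainless instrument box: lay the loose clamp from the trolley top flat in the box beside the one already there, then put the lid on and press it down corner by corner until its seal is fully home all round, without leaning on it so hard that the lid bows. Leave the other things on the trolley where they are.

Things in the scene. Friction and masses are not known exactly. Their poses are not given: they have to be found in the camera images.
- box: Open stainless instrument box, fixed: 144 x 194 mm over its rim (long side along its y), 55 mm high. Origin: centre of its underside, on the trolley top; z up. The inner floor is 4 mm above the origin; the mouth is 120 (x) x 170 (y) mm, with upright 3 mm walls.
- box_rim (a point): Centre of the box's mouth, level with the flat steel rim, 55 mm above the box's underside; axes as the box. On the rim runs a dark seal band 8 mm wide (centre line at x +-66, y +-91 mm), at the start 5.5 mm proud. It is made of four corner pieces: each holds up under the lid's weight, yields at about 14 N, sinks 5 mm to a stop and stays down.
- lid_handle (a point): Middle of the bar of the lid's strap handle; z up, y along the bar and the lid's long side. The bar is 12 mm wide (x), 6 mm high, 78 mm long, with 26 mm free under it: grip it across x. The lid is stainless, about 350 g, and lies handle up on the trolley top; turned half round it is the same. Over 50 N on it bows it.
- lid_seat (a point): Centre of the underside of the lid's flange, 36 mm below the handle point; axes as the handle. The flange is 144 (x) x 194 (y) x 4 mm, with a panel 70 x 122 mm raised 3 mm in the middle of its top. Beneath it a hollow plug 113 x 163 mm, 14 mm deep, lower edges rounded 3 mm, enters the box's mouth with 3.5 mm of play a side. With the seal home this point is 55.5 mm above the box's underside.
- clamp_mid (a point): Centre, half-way up, of the loose ECG limb clamp: a black clamp like a big clothes-peg, lying on its side on the trolley top; 50 g, 24 mm high, rigid. Along its x it runs from -46 mm (levers, 47 mm wide) to +50 mm (jaws, 45 mm wide, a small terminal at +y). This point is at its waist, 26 mm wide across y for x within +-12 mm: grip it there across y.
- clamp_in_mid (a point): The same point of the like clamp already in the box. It lies on the inner floor across the box, its x nearly along the box's x, in the +y half, some 44 mm from the middle. The -y half is free for the loose clamp, laid the same way.
- gel_jar: White jar, 64 mm across, 60 mm high; a bystander. Origin under its centre.
- paper_roll: Roll of chart paper standing on end, 52 mm across, 80 mm high; a bystander. Origin under its centre.
- bulb: Chest suction electrode standing on its metal cup, 33 mm across, 54 mm high; a bystander. Origin under its centre.
- kidney_dish: Steel kidney dish, about 75 x 195 mm, 35 mm high; a bystander. Origin under its middle.
- forceps: Steel forceps lying flat, 135 mm long along its x, 7 mm high; a bystander. Origin under its middle.
- lid_corner1 (a point): Point on the top of the lid's flange near a corner, at +62 mm along the lid's x and +87 mm along its y (10 mm in from both edges), 32 mm below the handle point; press here. In height it is 59.5 mm above the box's underside when the seal is home under it, 64.5 mm before.
- lid_corner2 (a point): Point on the top of the lid's flange near a corner, at +62 mm along the lid's x and -87 mm along its y (10 mm in from both edges), 32 mm below the handle point; press here. In height it is 59.5 mm above the box's underside when the seal is home under it, 64.5 mm before.
- lid_corner3 (a point): Point on the top of the lid's flange near a corner, at -62 mm along the lid's x and +87 mm along its y (10 mm in from both edges), 32 mm below the handle point; press here. In height it is 59.5 mm above the box's underside when the seal is home under it, 64.5 mm before.
- lid_corner4 (a point): Point on the top of the lid's flange near a corner, at -62 mm along the lid's x and -87 mm along its y (10 mm in from both edges), 32 mm below the handle point; press here. In height it is 59.5 mm above the box's underside when the seal is home under it, 64.5 mm before.

How it is judged (in metres and radians):
On the way, in this order (a step that is already met when the one before it is completed fails the run):
1. the loose clamp lies in the box with the other one, let go (x of clamp_mid in the frame of box between -0.06 and 0.06 m and y of clamp_mid in the frame of box between -0.085 and 0.085 m and z of each of clamp_mid, clamp_in_mid in the frame of box below 0.03 m and x of clamp_in_mid in the frame of box between -0.06 and 0.06 m and y of clamp_in_mid in the frame of box between -0.085 and 0.085 m and contact force between the fingers and clamp below 0.1 N), for 0.2 s.
2. the lid sits on the box (x of lid_handle in the frame of box between -0.008 and 0.008 m and y of lid_handle in the frame of box between -0.008 and 0.008 m and angle between the y axis of lid_handle and the y axis of box, either way round below 0.12 rad and z of lid_handle in the frame of box below 0.105 m and angle between lid_handle's own z axis and vertical below 0.15 rad and contact force between the fingers and lid below 0.1 N), for 0.2 s.
At the end, for the whole second after the job is handed in: Both clamps lie flat on the floor of the box (their middles below 30 mm above its underside); the lid is on it, centred within 8 mm and square within 0.12 rad, at rest, and each of its four corner points is within 2 mm of its home height (below 61.5 mm above the box's underside) (x of clamp_mid in the frame of box between -0.06 and 0.06 m and y of clamp_mid in the frame of box between -0.085 and 0.085 m and z of each of clamp_mid, clamp_in_mid in the frame of box below 0.03 m and x of clamp_in_mid in the frame of box between -0.06 and 0.06 m and y of clamp_in_mid in the frame of box between -0.085 and 0.085 m and x of lid_handle in the frame of box between -0.008 and 0.008 m and y of lid_handle in the frame of box between -0.008 and 0.008 m and angle between the y axis of lid_handle and the y axis of box, either way round below 0.12 rad and z of each of lid_corner1, lid_corner2, lid_corner3, lid_corner4 in the frame of box below 0.0615 m and linear speed of lid below 0.02 m/s and linear speed of clamp below 0.03 m/s); the robot touches nothing.
It fails at once if the lid is forced down on the box with more than 50 N, which bows it (contact force between lid and box above 50 N).
It fails at once if a bystander (the jar, the paper roll, the suction electrode, the kidney dish, the forceps) is pushed more than 30 mm (distance of any of gel_jar, paper_roll, bulb, kidney_dish, forceps from where it was at the start of the episode above 0.03 m).
It fails at once if one of the bystanders is knocked over (angle between any of gel_jar, paper_roll, bulb, kidney_dish, forceps's own z axis and vertical above 0.5 rad).
It also fails if it takes over 72 s, if anything falls off the work surface, if the arm or the gripper's body presses on something with over 40 N, if the wrist force passes 120 N, or if a joint passes its speed limit or range.

## Working session

There is one attempt and no reset: what is moved stays moved. The work goes in short steps, Python scripts to look and compute and a shell command to move; the robot and the scene stay as the last step left them, time stands still between calls to the robot, and variables do not carry over. Pictures are saved under pics/ and viewed, at most 10 in all, crops included, and the job is handed in when it is done.

```bash
mkdir -p pics
cat > h.py <<'E'
import numpy as np, cv2
from plant import bot
from scipy.spatial.transform import Rotation as Ro
def snap(n,f):
    c=bot.camera_info(n); im,d=bot.grab_frame(n)
    cv2.imwrite(f'pics/{f}.png',im[:,:,::-1]); np.savez(f'pics/{f}.npz',d=d,im=im,**{k:np.array(c[k]) for k in 'KRt'},fish=n=='wrist')
def cloud(f):
    z=np.load(f'pics/{f}.npz'); d=z['d']; K=z['K']; v,u=np.mgrid[:d.shape[0],:d.shape[1]]
    x=(u-K[0,2])/K[0,0]; y=(v-K[1,2])/K[1,1]
    if z['fish']:
        r=np.hypot(x,y)+1e-9; s=np.tan(np.minimum(r,1.5))/r; x=x*s; y=y*s
    P=np.stack([x*d,y*d,d],-1)
    W=(P-z['t'])@z['R']; W[d<=0]=np.nan
    return W
def tool():
    o=bot.get_obs(); return np.array(o['tcp_pos']),Ro.from_euler('xyz',o['tool_rot'],degrees=True)
def go(p,yaw=None):
    "shift mm in tool axes to world p; z-turn rad to have tool x... yaw of tool y axis (deg, mod 180)"
    t,R=tool(); print('shift',np.round(R.inv().apply(np.array(p)-t)*1000,1))
    if yaw is not None:
        y=R.as_matrix()[:,1]; a=np.degrees(np.arctan2(y[1],y[0])); dd=(yaw-a+90)%180-90
        print('turn z rad',np.round(-np.radians(dd),3),'deg world',dd)
E
python3 - <<'E'
from h import *
snap('scene','s1'); snap('side','d1')
print(bot.get_obs())
for n in('scene','side','wrist'):print(bot.camera_info(n))
E
```

```text
{'time_s': 0.1, 'q': array([-5.16413961e+01,  2.33512284e+00,  4.80694202e+00, -2.32736219e-02,
       -9.25603268e+01, -1.91178088e+01]), 'qd': array([ 0.06802374,  0.03213482,  0.28117662,  0.07162355,  0.11632471,
       -0.06988646]), 'tau': array([-4.50509440e-03, -3.69344401e+01,  3.48282123e+01,  6.95166349e+00,
       -4.47478291e-03,  2.22958782e-06]), 'tcp_pos': array([ 0.19769003, -0.56621747,  0.24936938]), 'tool_rot': array([ 1.79908759e+02, -7.01765331e-03, -1.60758178e+02]), 'wrist_force': array([ 0.00621213, -0.76977497, -0.14444954]), 'moment': array([ 0.05492176, -0.00885186,  0.00584878]), 'gripper_force': 0.0, 'width': 1.0005878419734622}
{'K': array([[400.94710098,   0.        , 279.55593159],
       [  0.        , 400.94710098, 210.33455174],
       [  0.        ,   0.        ,   1.        ]]), 'R': array([[-0.18572417,  0.98251051, -0.01340234],
       [ 0.54858389,  0.09236363, -0.83097814],
       [-0.81520688, -0.16168503, -0.5561436 ]]), 't': array([ 0.08242388, -0.23175549,  1.52156003])}
{'K': array([[545.99391771,   0.        , 276.6859494 ],
       [  0.        , 545.99391771, 210.2284548 ],
       [  0.        ,   0.        ,   1.        ]]), 'R': array([[-0.93351169, -0.35845827,  0.00797493],
       [-0.22303551,  0.56313566, -0.7956968 ],
       [ 0.28073313, -0.74457095, -0.60564264]]), 't': array([0.48447394, 0.18381514, 1.2823188 ])}
{'K': array([[325.1922621 ,   0.        , 284.27386318],
       [  0.        , 325.1922621 , 206.93837353],
       [  0.        ,   0.        ,   1.        ]]), 'R': array([[-0.33067887,  0.94374186,  0.00166983],
       [ 0.89372041,  0.3125824 ,  0.3218013 ],
       [ 0.3031754 ,  0.10790525, -0.94680575]]), 't': array([ 0.59977608, -0.04152228,  0.38034299])}
```

View pics/s1.png

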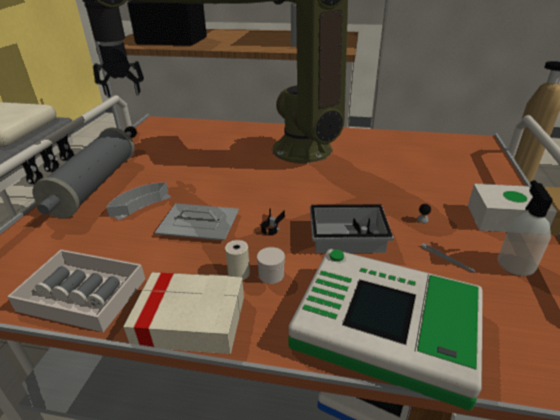

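View pics/d1.png

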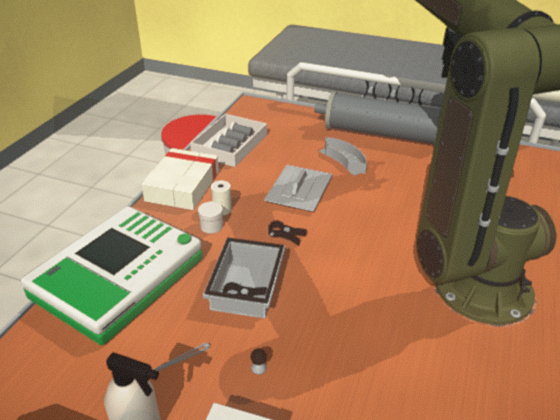

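The scene view shows the lid at about (197,221), the loose clamp at (271,221), the box at (349,227), the roll at (237,260) and the jar at (271,265). I'll rectify both views into one top-down map.

```bash
cat > top.py <<'E'
from h import *
def top(fs,x0,x1,y0,y1,s,out,zmin=-.01):
    H=int((x1-x0)*s);Wd=int((y1-y0)*s);img=np.zeros((H,Wd,3),np.uint8);zb=np.full((H,Wd),-9.)
    for f in fs:
        z=np.load(f'pics/{f}.npz'); W=cloud(f); im=z['im']
        # upsample
        k=4; W=cv2.resize(W,None,fx=k,fy=k,interpolation=cv2.INTER_NEAREST) if 0 else np.stack([cv2.resize(W[...,i],None,fx=k,fy=k,interpolation=cv2.INTER_LINEAR) for i in range(3)],-1)
        im=cv2.resize(im,None,fx=k,fy=k)
        ok=np.isfinite(W).all(-1)&(W[...,2]>zmin); W=W[ok];im=im[ok]
        r=((x1-W[:,0])*s).astype(int); c=((y1-W[:,1])*s).astype(int)
        m=(r>=0)&(r<H)&(c>=0)&(c<Wd); r,c,im,h=r[m],c[m],im[m],W[m,2]
        o=np.argsort(h); r,c,im,h=r[o],c[o],im[o],h[o]
        up=h>zb[r,c]; img[r[up],c[up]]=im[up]; zb[r[up],c[up]]=h[up]
    for g in np.arange(np.ceil(x0*20)/20,x1,.05): cv2.putText(img,f'{g:.2f}',(0,int((x1-g)*s)),0,.35,(255,255,0)); cv2.line(img,(0,int((x1-g)*s)),(Wd,int((x1-g)*s)),(90,90,200),1)
    for g in np.arange(np.ceil(y0*20)/20,y1,.05): cv2.putText(img,f'{g:.2f}',(int((y1-g)*s),10),0,.35,(255,255,0)); cv2.line(img,(int((y1-g)*s),0),(int((y1-g)*s),H),(90,90,200),1)
    cv2.imwrite(f'pics/{out}.png',img[:,:,::-1])
    return zb
E
python3 - <<'E'
from top import *
zb=top(['s1','d1'],.33,.73,-.38,.33,1120/1000*1,'x') if 0 else top(['s1','d1'],.34,.76,-.36,.20,1400,'t1')
for f in('s1','d1'):
    W=cloud(f); p=W.reshape(-1,3)
    def box(n,x0,x1,y0,y1,z0,z1):
        m=(p[:,0]>x0)&(p[:,0]<x1)&(p[:,1]>y0)&(p[:,1]<y1)&(p[:,2]>z0)&(p[:,2]<z1);q=p[m]
        if len(q)<5: print(f,n,len(q));return
        print(f,n,len(q),np.round(np.r_[np.median(q,0),q.min(0),q.max(0)],3),cv2.minAreaRect((q[:,:2]*1000).astype(np.float32)))
    uv={'s1':[(197,221),(271,222),(349,215),(271,265),(237,260)],'d1':[(298,188),(286,233),(245,275),(211,216),(221,195)]}[f]
    for u,v in uv: print(f,(u,v),np.round(W[v,u],3))
E
```

```text
s1 (197, 221) [ 0.546 -0.21   0.023]
s1 (271, 222) [ 0.505 -0.012  0.014]
s1 (349, 215) [0.462 0.197 0.032]
s1 (271, 265) [0.725 0.035 0.057]
s1 (237, 260) [ 0.729 -0.042  0.063]
d1 (298, 188) [ 0.53  -0.198  0.022]
d1 (286, 233) [0.492 0.004 0.023]
d1 (245, 275) [0.536 0.167 0.005]
d1 (211, 216) [0.679 0.053 0.059]
d1 (221, 195) [ 0.689 -0.028  0.069]
```

View pics/t1.png

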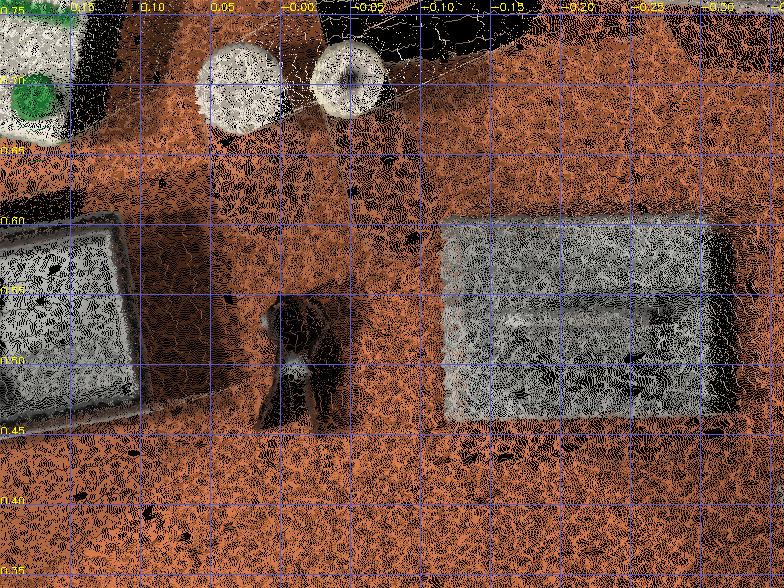

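The map shows the lid spanning x .46–.605, y −.115 to −.31; the clamp along x near (.505,−.01); the box edge at y≈.11, turned a few degrees. I'll fit the box rim, lid, handle and clamp.

Run:
```python
from h import *
S=[]
for f in('s1','d1'):
    p=cloud(f).reshape(-1,3); p=p[np.isfinite(p).all(1)]
    def sel(n,x0,x1,y0,y1,z0,z1):
        q=p[(p[:,0]>x0)&(p[:,0]<x1)&(p[:,1]>y0)&(p[:,1]<y1)&(p[:,2]>z0)&(p[:,2]<z1)]
        r=cv2.minAreaRect((q[:,:2]*1000).astype(np.float32))
        print(f,n,len(q),'med',np.round(np.median(q,0),3),'lo',np.round(np.percentile(q,1,0),3),'hi',np.round(np.percentile(q,99,0),3),[np.round(a,1) for a in r])
    sel('table',.3,.42,-.1,.1,-.02,.02)
    sel('rim',.42,.65,.09,.36,.053,.068)
    sel('inbox',.46,.6,.22,.30,.018,.045)
    sel('lid',.43,.63,-.35,-.08,.010,.03)
    sel('bar',.50,.57,-.3,-.12,.044,.065)
    sel('clamp',.42,.6,-.07,.04,.010,.04)
    sel('jar',.63,.76,.015,.08,.03,.07)
    sel('roll',.63,.76,-.09,.0,.065,.09)
```

```text
s1 table 1307 med [ 0.361 -0.002  0.   ] lo [ 0.301 -0.098 -0.003] hi [0.419 0.097 0.003] [array([360.1,  -0. ]), array([119.7, 200. ]), np.float64(0.0)]
s1 rim 1009 med [0.545 0.202 0.059] lo [0.441 0.094 0.053] hi [0.607 0.301 0.063] [array([522.4, 197.4]), array([150. , 196.9]), np.float64(10.2)]
s1 inbox 371 med [0.568 0.252 0.028] lo [0.463 0.221 0.019] hi [0.583 0.294 0.044] [array([522.9, 247. ]), array([112.1,  76. ]), np.float64(11.1)]
s1 lid 2065 med [ 0.549 -0.208  0.018] lo [ 0.463 -0.307  0.014] hi [ 0.607 -0.117  0.024] [array([ 533.3, -213.1]), array([150.2, 195.3]), np.float64(1.1)]
s1 bar 111 med [ 0.537 -0.209  0.052] lo [ 0.528 -0.254  0.044] hi [ 0.542 -0.169  0.055] [array([ 534.7, -210.9]), array([14.6, 88.5]), np.float64(0.9)]
s1 clamp 241 med [ 0.513 -0.008  0.02 ] lo [ 0.457 -0.033  0.01 ] hi [0.55  0.016 0.026] [array([500. ,  -9.5]), array([ 49.4, 103.4]), np.float64(88.7)]
s1 jar 488 med [0.712 0.036 0.059] lo [0.667 0.016 0.031] hi [0.73  0.058 0.063] [array([697.9,  37.4]), array([43.7, 67.9]), np.float64(89.7)]
s1 roll 366 med [ 0.712 -0.048  0.08 ] lo 
[... 615 characters left out ...]
013] hi [ 0.604 -0.115  0.026] [array([ 533. , -215.5]), array([147. , 207.2]), np.float64(1.9)]
d1 bar 83 med [ 0.531 -0.204  0.052] lo [ 0.526 -0.253  0.045] hi [ 0.538 -0.166  0.057] [array([ 531.5, -209.2]), array([87.1, 12.3]), np.float64(89.3)]
d1 clamp 367 med [ 0.497 -0.007  0.019] lo [ 0.452 -0.035  0.01 ] hi [0.545 0.017 0.027] [array([499. ,  -9.4]), array([52.1, 98.9]), np.float64(84.5)]
d1 jar 403 med [0.689 0.043 0.058] lo [0.664 0.016 0.031] hi [0.725 0.061 0.064] [array([694.5,  38.3]), array([45.6, 63.3]), np.float64(88.5)]
d1 roll 246 med [ 0.698 -0.044  0.079] lo [ 0.676 -0.075  0.066] hi [ 0.726 -0.024  0.085] [array([701.6, -49.2]), array([53.3, 53.6]), np.float64(74.3)]
```

Run:
```python
from h import *
go([.480,-.01,.20],87)
c=bot.camera_info('wrist'); t,R=tool(); print('cam in tool',R.inv().apply(-c['R'].T@c['t']-t), R.inv().apply(c['R'][2]))
```

```text
shift [-449.8  432.    50. ]
turn z rad 0.388 deg world -22.24181115464407
cam in tool [ 0.08242789 -0.00056507 -0.12309291] [-3.21915603e-01  4.56303809e-04  9.46768259e-01]
```

```bash
python3 -m creep '[0,0,0.13,-110,106,13,-1, 0,0,0.26,-220,212,26,-1, 0,0,0.39,-330,318,40,-1, 0,0,0.39,-450,432,50,-1, 0,0,0.39,-450,432,50,-1, 0,0,0.39,-450,432,50,-1, 0,0,0.39,-450,432,50,-1, 0,0,0.39,-450,432,50,-1, 0,0,0.39,-450,432,50,-1, 0,0,0.39,-450,432,50,-1, 0,0,0.39,-450,432,50,-1, 0,0,0.39,-450,432,50,-1]'
python3 -c "
from h import *
go([.480,-.01,.20],87)"
```

```text
time_s: 1.1
tcp_pos: [0.4192, -0.129, 0.2109]
tool_rot: [180.0, 0.0, 176.9]
wrist_force: [1.2, -0.3, 0.3]
width: 1.007
gripper_force: 0.0
shift [-54.3 122.   11. ]
turn z rad -0.001 deg world 0.08498650121742912
```

```bash
python3 -m creep '[0,0,0,-54,122,11,-1, 0,0,0,-54,122,11,-1, 0,0,0,-54,122,11,-1, 0,0,0,-54,122,11,-1, 0,0,0,-54,122,11,-1, 0,0,0,-54,122,11,-1]'
python3 - <<'E'
from top import *
snap('wrist','w1')
print(tool()[0])
top(['w1'],.41,.60,-.09,.13,3500,'t2')
E
```

```text
time_s: 1.6
tcp_pos: [0.4793, -0.012, 0.1995]
tool_rot: [-180.0, -0.1, 177.0]
wrist_force: [0.1, -0.7, 0.7]
width: 1.004
gripper_force: 0.0
[ 0.47918371 -0.01267432  0.19993023]
```

View pics/w1.png

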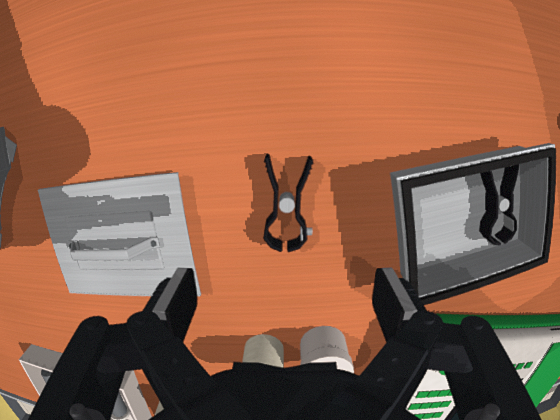

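View pics/t2.png

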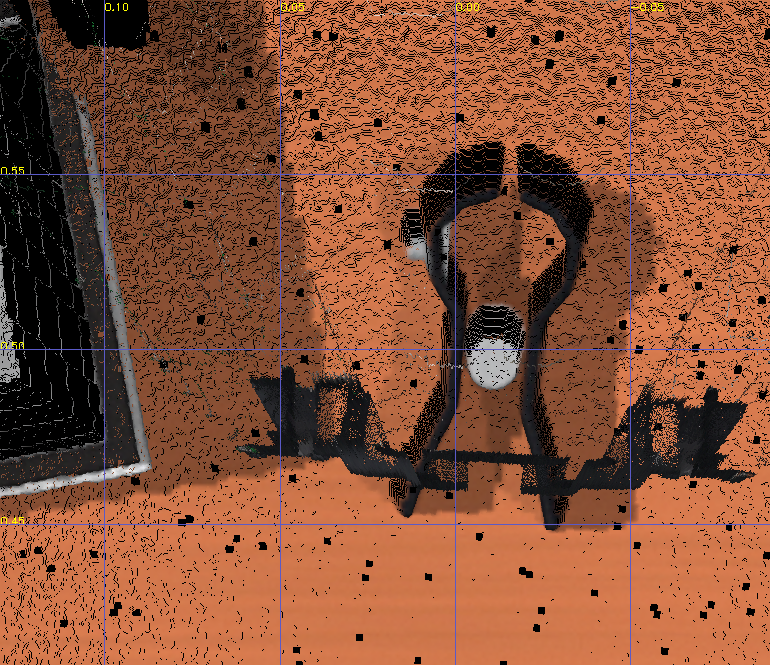

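The wrist view has the clamp at (288,205), jaws toward +x with the terminal on the +y side. From the map its middle is at (.502, −.0105), yaw about −5°.

Run:
```python
from h import *
go([.502,-.0105,.023],85)
```

```text
shift [-22.8   3.5 176.9]
turn z rad 0.033 deg world -1.8945378367535994
```

```bash
python3 -m creep '[0,0,0.033,-23,2.5,40,-1, 0,0,0.033,-23,2.5,80,-1, 0,0,0.033,-23,2.5,120,-1, 0,0,0.033,-23,2.5,150,-1, 0,0,0.033,-23,2.5,168,-1, 0,0,0.033,-23,2.5,176,-1, 0,0,0.033,-23,2.5,177,-0.3, 0,0,0.033,-23,2.5,177,0.6, 0,0,0.033,-23,2.5,177,1, 0,0,0.033,-23,2.5,177,1, 0,0,0.033,-23,2.5,177,1, 0,0,0.033,-23,2.5,177,1]' 30
python3 -m creep '[0,0,0,0,0,0,1, 0,0,0,0,0,0,1, 0,0,0,0,0,0,1]'
```

```text
time_s: 2.65
tcp_pos: [0.5036, -0.0108, 0.0251]
tool_rot: [180.0, 0.2, 175.0]
wrist_force: [-2.3, -0.3, 7.1]
width: 0.368
gripper_force: 24.4
time_s: 2.9
tcp_pos: [0.5036, -0.0108, 0.0251]
tool_rot: [180.0, 0.2, 175.0]
wrist_force: [-1.4, 0.3, 6.0]
width: 0.374
gripper_force: 24.4
```

```bash
python3 -m creep '[0,0,0,0,0,-10,1, 0,0,0,0,0,-40,1, 0,0,0,0,0,-80,1, 0,0,0,0,0,-105,1, 0,0,0,0,0,-105,1, 0,0,0,0,0,-105,1]' 40
python3 - <<'E'
from h import *
go([.5285,.1557,.12],100)
E
```

```text
time_s: 3.4
tcp_pos: [0.5035, -0.0105, 0.1306]
tool_rot: [179.9, 0.2, 175.0]
wrist_force: [-0.1, 0.9, -0.6]
width: 0.364
gripper_force: 32.1
shift [-10.4 167.7  11. ]
turn z rad -0.262 deg world 14.989174488647691
```

```bash
python3 -m creep '[0,0,-0.06,-2,30,0,1, 0,0,-0.12,-4,65,2,1, 0,0,-0.18,-6,100,5,1, 0,0,-0.24,-8,135,8,1, 0,0,-0.262,-10,160,10,1, 0,0,-0.262,-10,168,11,1, 0,0,-0.262,-10,168,11,1, 0,0,-0.262,-10,168,11,1]'
python3 - <<'E'
from top import *
snap('wrist','w2'); snap('side','d2')
go([.5285,.1557,.0285],100)
top(['w2'],.42,.62,.07,.32,3000,'t3')
E
```

```text
time_s: 4.07
tcp_pos: [0.5265, 0.1553, 0.116]
tool_rot: [-180.0, -0.1, -170.0]
wrist_force: [0.3, 0.2, 0.2]
width: 0.365
gripper_force: 32.1
shift [-1.8  0.9 88.3]
turn z rad -0.001 deg world 0.04723122669655311
```

View pics/w2.png

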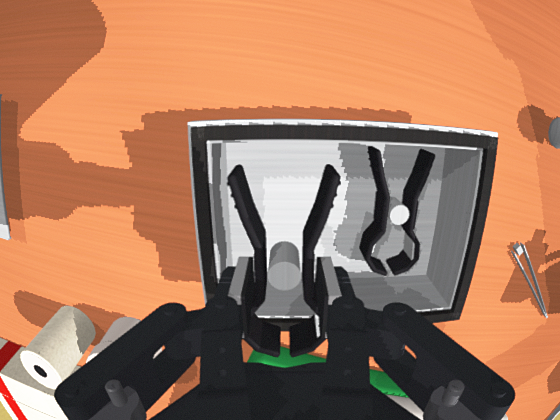

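The wrist view shows the clamp held straight over the box's free half (levers at 238/328,180), clear of the other at (400,215), so I'll lower it and open partway.

```bash
python3 -m creep '[0,0,0,-2,1,30,1, 0,0,0,-2,1,60,1, 0,0,0,-2,1,78,1, 0,0,0,-2,1,85,1, 0,0,0,-2,1,87,1, 0,0,0,-2,1,87,1, 0,0,0,-2,1,87,0.1, 0,0,0,-2,1,87,0, 0,0,0,-2,1,87,0, 0,0,0,-2,1,87,0]'
python3 - <<'E'
from h import *
p=cloud('w2').reshape(-1,3);p=p[np.isfinite(p).all(1)]
for f in ('s1','d1','w2'):
    p=cloud(f).reshape(-1,3);p=p[np.isfinite(p).all(1)]
    for th in (9.5,10.5):
        c,s=np.cos(np.radians(th)),np.sin(np.radians(th))
        d=p[:,:2]-[.521,.198]; L=np.c_[c*d[:,0]+s*d[:,1],-s*d[:,0]+c*d[:,1]]
        z=(p[:,2]>.054)&(p[:,2]<.066)
        a=L[z&(abs(L[:,1])<70)&(abs(abs(L[:,0])-.066)<.012)][:,0]; b=L[z&(abs(L[:,0])<.05)&(abs(abs(L[:,1])-.091)<.012)][:,1]
        a=a;b=b
        f4=lambda v:[len(v),np.round(np.percentile(v,[3,97])*1000,1) if len(v)>9 else None]
        print(f,th,'x-',f4(a[a<0]),'x+',f4(a[a>0]),'y-',f4(b[b<0]),'y+',f4(b[b>0]))
E
```

```text
time_s: 5.0
tcp_pos: [0.5293, 0.157, 0.0307]
tool_rot: [180.0, 0.1, -170.0]
wrist_force: [0.3, -0.2, -0.6]
width: 0.504
gripper_force: 0.0
s1 9.5 x- [335, array([-73.2, -56.8])] x+ [398, array([58.8, 74.5])] y- [114, array([-98.9, -86.3])] y+ [120, array([83.8, 96.9])]
s1 10.5 x- [363, array([-73.4, -55.4])] x+ [397, array([59.8, 74.5])] y- [114, array([-98.8, -86.6])] y+ [118, array([83.9, 96.7])]
d1 9.5 x- [407, array([-73.8, -55.7])] x+ [387, array([57.2, 71.3])] y- [188, array([-96.9, -83.8])] y+ [263, array([84.8, 98.6])]
d1 10.5 x- [407, array([-73.9, -56.9])] x+ [390, array([56.6, 71.7])] y- [188, array([-96.9, -83.8])] y+ [262, array([84.7, 98.7])]
w2 9.5 x- [6627, array([-73.3, -57.4])] x+ [1025, array([56. , 67.7])] y- [2542, array([-99.4, -87. ])] y+ [2057, array([83.1, 93. ])]
w2 10.5 x- [6654, array([-73.4, -57.3])] x+ [1050, array([55.9, 68.8])] y- [2486, array([-99.4, -86.9])] y+ [2070, array([83.2, 93. ])]
```

```bash
python3 -m creep '[0,0,0,0,0,0,0, 0,0,0,0,0,-10,0, 0,0,0,0,0,-40,0, 0,0,0,0,0,-80,0, 0,0,0,0,0,-120,0, 0,0,0,0,0,-150,-0.5, 0,0,0,0,0,-160,-0.7, 0,0,0,0,0,-160,-0.7]'
python3 - <<'E'
from top import *
snap('wrist','w3'); snap('side','d3'); print(tool()[0])
for f in ['w3','d3']:
    p=cloud(f).reshape(-1,3);p=p[np.isfinite(p).all(1)]
    c,s=np.cos(np.radians(10)),np.sin(np.radians(10)); d=p[:,:2]-[.521,.198]; L=np.c_[c*d[:,0]+s*d[:,1],-s*d[:,0]+c*d[:,1]]
    m=(abs(L[:,0])<.057)&(abs(L[:,1])<.082)&(p[:,2]>.015)&(p[:,2]<.09)
    for n,k in(('new',m&(L[:,1]<0)),('old',m&(L[:,1]>0.02))): q=L[k];print(f,n,k.sum(),np.round(np.c_[np.percentile(q,[2,50,98],0),np.percentile(p[k,2],[2,50,98])]*1000).tolist())
    r=(p[:,2]>.055)&(p[:,2]<.066)&(abs(L[:,0])<.08)&(abs(L[:,1])<.105)
    print('rim',cv2.minAreaRect((p[r,:2]*1000).astype(np.float32)),np.percentile(L[r],[1,99],0)*1000)
go([.533,-.2095,.20],91-90)
E
```

```text
time_s: 5.67
tcp_pos: [0.5303, 0.1574, 0.1951]
tool_rot: [179.9, 0.4, -170.0]
wrist_force: [-0.9, 0.3, 0.3]
width: 0.846
gripper_force: 0.0
[0.52875266 0.15701406 0.19007762]
w3 new 1569 [[-43.0, -64.0, 16.0], [4.0, -41.0, 27.0], [49.0, -19.0, 29.0]]
w3 old 1680 [[-50.0, 21.0, 16.0], [-6.0, 45.0, 26.0], [41.0, 61.0, 29.0]]
rim ((519.6071166992188, 195.88348388671875), (144.00704956054688, 196.4167022705078), 10.074283599853516) [[-72.41622745 -97.83236639]
 [ 69.10079257  92.98018274]]
d3 new 439 [[-43.0, -68.0, 16.0], [3.0, -40.0, 24.0], [50.0, -18.0, 32.0]]
d3 old 273 [[-51.0, 20.0, 15.0], [-7.0, 29.0, 26.0], [42.0, 56.0, 31.0]]
rim ((519.6948852539062, 198.263916015625), (146.47740173339844, 200.1303253173828), 10.158069610595703) [[-73.42112371 -96.44070711]
 [ 70.17923021  97.98772742]]
shift [  59.6 -361.7  -10.2]
turn z rad -1.413 deg world 80.98348490826226
```

View pics/w3.png

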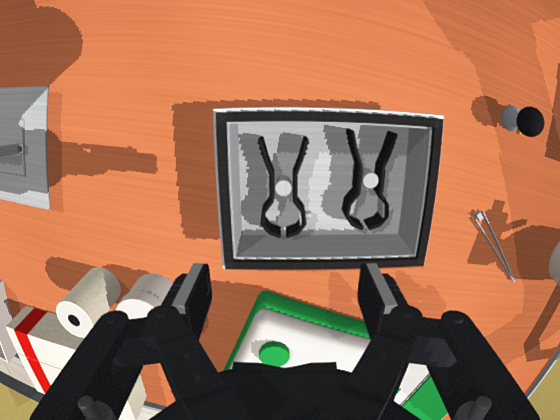

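Both clamps lie flat side by side (white pivots at (284,187) and (371,180)). Next is the lid.

Run:
```python
from h import *
print(bot.get_obs()['q']); go([.533,-.235,.20],1)
```

```text
[ 3.73837900e+01 -5.01898068e+00 -8.58041042e+00 -4.00105605e-02
 -8.64158668e+01 -1.17364782e+02]
shift [  64.  -386.8  -10.2]
turn z rad -1.413 deg world 80.98348490826226
```

```bash
python3 -m creep '[0,0,-0.12,5,-30,-5,-1, 0,0,-0.24,11,-66,-10,-1, 0,0,-0.36,17,-104,-10,-1, 0,0,-0.48,23,-142,-10,-1, 0,0,-0.6,30,-180,-10,-1, 0,0,-0.72,36,-218,-10,-1, 0,0,-0.84,42,-256,-10,-1, 0,0,-0.96,48,-294,-10,-1, 0,0,-1.08,54,-330,-10,-1, 0,0,-1.2,60,-360,-10,-1, 0,0,-1.32,64,-380,-10,-1, 0,0,-1.413,64,-387,-10,-1]'
python3 -m creep '[0,0,0,0,0,0,-1, 0,0,0,0,0,0,-1, 0,0,0,0,0,0,-1]'
python3 - <<'E'
from top import *
snap('wrist','w4'); print(tool()[0])
top(['w4'],.44,.62,-.33,-.10,3300,'t4')
p=cloud('w4').reshape(-1,3);p=p[np.isfinite(p).all(1)]
for z0,z1 in((.046,.058),(.012,.025)):
    q=p[(p[:,2]>z0)&(p[:,2]<z1)&(p[:,0]>(.51 if z0>.04 else .45))&(p[:,0]<(.556 if z0>.04 else .62))&(p[:,1]>-.33)&(p[:,1]<-.1)]
    print(len(q),np.median(q,0),np.percentile(q,[1,99],0),cv2.minAreaRect((q[:,:2]*1000).astype(np.float32)))
E
```

```text
time_s: 6.77
tcp_pos: [0.5317, -0.2384, 0.1975]
tool_rot: [179.7, 0.0, -89.8]
wrist_force: [1.0, 0.7, 0.0]
width: 1.001
gripper_force: 0.0
time_s: 7.02
tcp_pos: [0.533, -0.2346, 0.199]
tool_rot: [179.9, 0.0, -90.1]
wrist_force: [-0.2, -0.5, 0.1]
width: 0.997
gripper_force: 0.0
[ 0.53314412 -0.23439637  0.19936917]
1150 [ 0.53264094 -0.21857403  0.05209115] [[ 0.52622273 -0.25509814  0.04637939]
 [ 0.53866075 -0.17659965  0.05381603]] ((532.2660522460938, -214.17787170410156), (12.017990112304688, 83.52104187011719), 1.03606116771698)
24413 [ 0.53259007 -0.2285056   0.01784555] [[ 0.46180291 -0.30968112  0.0159172 ]
 [ 0.60343398 -0.12037179  0.02190144]] ((532.3585205078125, -214.1793670654297), (145.3177490234375, 194.66802978515625), 1.1201460361480713)
```

View pics/t4.png

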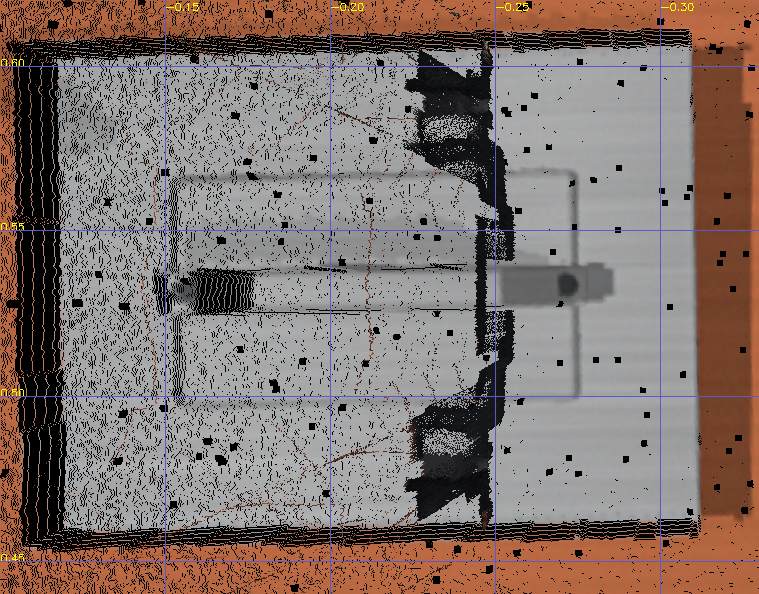

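The rectified view shows the handle bar along y at x≈.5325, with the lid centre at (.5323,−.2143), yaw 1.1°. I'll grip there.

Run:
```python
from h import *
go([.5325,-.2143,.0495],1.1)
```

```text
shift [-20.    0.5 149.9]
turn z rad -0.02 deg world 1.1712693058934462
```

```bash
python3 -m creep '[0,0,-0.02,-20,0.5,35,-1, 0,0,-0.02,-20,0.5,75,-1, 0,0,-0.02,-20,0.5,115,-1, 0,0,-0.02,-20,0.5,140,-1, 0,0,-0.02,-20,0.5,149,-1, 0,0,-0.02,-20,0.5,150,-1, 0,0,-0.02,-20,0.5,150,0.5, 0,0,-0.02,-20,0.5,150,1, 0,0,-0.02,-20,0.5,150,1, 0,0,-0.02,-20,0.5,150,1, 0,0,-0.02,-20,0.5,150,1, 0,0,-0.02,-20,0.5,150,1]' 80
python3 -m creep '[0,0,0,0,0,0,1, 0,0,0,0,0,0,1, 0,0,0,0,0,0,1, 0,0,0,0,0,0,1, 0,0,0,0,0,-15,1, 0,0,0,0,0,-40,1, 0,0,0,0,0,-70,1, 0,0,0,0,0,-95,1, 0,0,0,0,0,-100,1, 0,0,0,0,0,-100,1]'
python3 - <<'E'
from h import *
go([.521,.198,.15],10.1)
E
```

```text
time_s: 8.07
tcp_pos: [0.5329, -0.2155, 0.0507]
tool_rot: [-180.0, -0.0, -88.8]
wrist_force: [-9.5, 0.6, 3.5]
width: 0.142
gripper_force: 2.6
time_s: 8.9
tcp_pos: [0.5334, -0.2153, 0.1511]
tool_rot: [-179.9, 0.0, -88.8]
wrist_force: [1.1, -0.2, -3.6]
width: 0.114
gripper_force: 78.4
shift [-413.5    3.9    1.2]
turn z rad -0.156 deg world 8.923854576934332
```

```bash
python3 -m creep '[0,0,-0.01,-15,0,0,1, 0,0,-0.025,-45,1,0,1, 0,0,-0.04,-83,1,0,1, 0,0,-0.055,-121,1,0,1, 0,0,-0.07,-159,2,0,1, 0,0,-0.085,-197,2,0,1, 0,0,-0.1,-235,2,0,1, 0,0,-0.115,-273,3,0,1, 0,0,-0.13,-311,3,0,1, 0,0,-0.145,-349,4,0,1, 0,0,-0.156,-382,4,0,1, 0,0,-0.156,-402,4,0,1]'
python3 -m creep '[0,0,0,-10,0,5,1, 0,0,0,-10,0,15,1, 0,0,0,-10,0,20,1, 0,0,0,-10,0,20,1, 0,0,0,-10,0,20,1]'
python3 - <<'E'
from h import *
snap('side','d5');snap('scene','s5');t,R=tool();print(t,R.as_euler('xyz',degrees=True))
for f in('s5','d5'):
    p=cloud(f).reshape(-1,3);p=p[np.isfinite(p).all(1)]
    c,s=np.cos(np.radians(10)),np.sin(np.radians(10)); d=p[:,:2]-t[:2]; L=np.c_[c*d[:,0]+s*d[:,1],-s*d[:,0]+c*d[:,1]]
    print(f,t[2])
    for n,z0,z1,w in(('rim',.054,.066,.11),('flange',t[2]-.045,t[2]-.026,.11)):
        m=(p[:,2]>z0)&(p[:,2]<z1)&(abs(L[:,0])<.085)&(abs(L[:,1])<w)
        q=L[m]; print(n,m.sum(),'y ends',np.round(np.percentile(q,[.5,99.5],0)*1000,1).tolist(), [np.round(a,1) for a in cv2.minAreaRect((p[m,:2]*1000).astype(np.float32))])
E
```

```text
time_s: 9.9
tcp_pos: [0.5187, 0.1892, 0.1465]
tool_rot: [179.7, -0.0, -79.7]
wrist_force: [0.2, -0.6, -2.9]
width: 0.114
gripper_force: 78.3
time_s: 10.32
tcp_pos: [0.5183, 0.1949, 0.1288]
tool_rot: [179.9, -0.1, -80.0]
wrist_force: [0.7, 0.5, -3.3]
width: 0.115
gripper_force: 78.3
[0.51893546 0.19541888 0.13023693] [-1.79982910e+02 -5.07752278e-04 -7.99535468e+01]
s5 0.13023693161292263
rim 514 y ends [[-61.2, -96.9], [78.5, 98.8]] [array([525.3, 198. ]), array([145.3, 196.7]), np.float64(9.9)]
flange 2308 y ends [[-71.4, -94.7], [75.0, 97.8]] [array([519.1, 197.1]), array([150.7, 194. ]), np.float64(10.0)]
d5 0.13023693161292263
rim 567 y ends [[-71.5, -88.7], [73.6, 101.1]] [array([519.7, 198.3]), array([146.1, 198.5]), np.float64(9.9)]
flange 3136 y ends [[-72.4, -93.8], [71.5, 99.3]] [array([518.4, 197.8]), array([146.3, 199.7]), np.float64(10.5)]
```

```bash
python3 -m creep '[0,0,0,-0.4,-2.1,0,1, 0,0,0,-0.4,-2.1,4,1, 0,0,0,-0.4,-2.1,10,1, 0,0,0,-0.4,-2.1,15,1, 0,0,0,-0.4,-2.1,19,1, 0,0,0,-0.4,-2.1,22,1, 0,0,0,-0.4,-2.1,24,1, 0,0,0,-0.4,-2.1,24,1]'
python3 -c "
from h import *
o=bot.get_obs();print(o['wrist_force'],o['moment'],o['tcp_pos'])"
```

```text
time_s: 11.08
tcp_pos: [0.5204, 0.197, 0.1053]
tool_rot: [179.9, -0.0, -79.9]
wrist_force: [-0.4, 0.6, -2.7]
width: 0.115
gripper_force: 78.3
[-0.3964091   0.55738835 -2.66787143] [ 0.0499442  -0.03141502  0.04373933] [0.52038328 0.19697447 0.10534632]
```

```bash
python3 -m creep '[0,0,0,0,0,2,1, 0,0,0,0,0,4,1, 0,0,0,0,0,6,1, 0,0,0,0,0,7.5,1, 0,0,0,0,0,8.3,1, 0,0,0,0,0,8.3,1, 0,0,0,0,0,8.3,1]'
```

```text
time_s: 11.67
tcp_pos: [0.5207, 0.1971, 0.0978]
tool_rot: [-180.0, 0.0, -79.9]
wrist_force: [-0.2, 0.0, -4.0]
width: 0.112
gripper_force: 78.3
```

```bash
python3 -m creep '[0,0,0,0,0,0.7,1, 0,0,0,0,0,1,1, 0,0,0,0,0,1,1, 0,0,0,0,0,1,0.5, 0,0,0,0,0,1,0.2, 0,0,0,0,0,1,-0.2, 0,0,0,0,0,1,-0.4, 0,0,0,0,0,1,-0.4]'
python3 -m creep '[0,0,0,0,0,-5,-0.4, 0,0,0,0,0,-30,-0.4, 0,0,0,0,0,-65,-0.4, 0,0,0,0,0,-90,-0.4, 0,0,0,0,0,-100,0.5, 0,0,0,0,0,-100,1, 0,0,0,0,0,-100,1, 0,0,0,0,0,-100,1]'
python3 - <<'E'
from top import *
snap('wrist','w6');snap('side','d6');snap('scene','s6');t,R=tool();print(t,bot.get_obs()['q'])
for f in('s6','d6','w6'):
    p=cloud(f).reshape(-1,3);p=p[np.isfinite(p).all(1)]
    c,s=np.cos(np.radians(10)),np.sin(np.radians(10)); d=p[:,:2]-[.5205,.198]; L=np.c_[c*d[:,0]+s*d[:,1],-s*d[:,0]+c*d[:,1]]
    m=(p[:,2]>.056)&(p[:,2]<.07)&(abs(L[:,0])<.085)&(abs(L[:,1])<.11);q=L[m]
    print(f,m.sum(),np.round(np.percentile(q,[.5,99.5],0)*1000,1).tolist(),[np.round(a,1) for a in cv2.minAreaRect((p[m,:2]*1000).astype(np.float32))])
    for a in(1,-1):
        for b in(1,-1):
            k=m&(abs(L[:,0]-a*.055)<.01)&(abs(L[:,1]-b*.08)<.012);print(a,b,k.sum(),np.round(np.median(p[k,2])*1000,1))
cy=[]
for a in(1,-1):
    for b in(1,-1):
        P=np.array([.5203,.1975])+[c*a*.062-s*b*.087,s*a*.062+c*b*.087]; print(a,b,np.round(P,4)); go([*P,.095])
E
```

```text
time_s: 12.33
tcp_pos: [0.5208, 0.1971, 0.0969]
tool_rot: [-180.0, 0.0, -79.9]
wrist_force: [0.3, 0.5, -0.3]
width: 0.702
gripper_force: 0.0
time_s: 13.0
tcp_pos: [0.5201, 0.197, 0.1954]
tool_rot: [179.9, -0.0, -79.9]
wrist_force: [-0.1, 0.2, -0.6]
width: 0.13
gripper_force: 0.0
[0.52023574 0.19682547 0.19533052] [ 4.13997717e+01 -4.22493882e+00 -7.29389191e+00 -1.83702760e-02
 -8.70614206e+01 -3.12777755e+01]
s6 2445 [[-69.5, -96.0], [75.7, 96.8]] [array([523.1, 197.6]), array([150.1, 197.4]), np.float64(10.5)]
1 1 47 65.4
1 -1 47 64.7
-1 1 38 65.1
-1 -1 39 64.7
d6 3578 [[-71.8, -95.6], [72.1, 98.8]] [array([520.2, 199. ]), array([147.4, 201.2]), np.float64(10.0)]
1 1 72 64.5
1 -1 55 64.8
-1 1 73 64.4
-1 -1 55 64.9
w6 31731 [[-71.0, -95.8], [72.1, 93.9]] [array([521.3, 196.9]), array([146. , 197.5]), np.float64(9.9)]
1 1 447 64.0
1 -1 752 64.0
-1 1 453 64.0
-1 -1 743 64.0
1 1 [0.5663 0.2939]
shift [-87.6 -62.6 100.1]
1 -1 [0.5965 0.1226]
shift [ 86.4 -62.2 100.3]
-1 1 [0.4441 0.2724]
shift [-87.9  61.4 100.4]
-1 -1 [0.4743 0.1011]
shift [ 86.1  61.8 100.5]
```

View pics/w6.png

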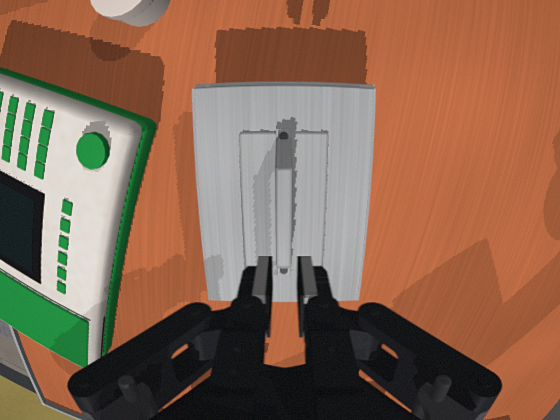

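The lid lies square on the box (flange corners at (195,90),(374,90) in the view, all corners ~64.5 mm high). I'll press the first corner with shut fingers.

```bash
python3 -m creep '[0,0,0,30,-20,0,1, 0,0,0,58,-42,10,1, 0,0,0,86,-62,40,1, 0,0,0,86,-62,75,1, 0,0,0,86,-62,98,1, 0,0,0,86,-62,106,1, 0,0,0,86,-62,108,1, 0,0,0,86,-62,108,1]'
python3 -m creep '[0,0,0,0,0,1,1, 0,0,0,0,0,2,1, 0,0,0,0,0,3,1, 0,0,0,0,0,4,1, 0,0,0,0,0,5,1, 0,0,0,0,0,5,1]'
```

```text
time_s: 13.82
tcp_pos: [0.597, 0.1235, 0.0893]
tool_rot: [-180.0, -0.0, -79.8]
wrist_force: [-0.0, 1.1, 0.5]
width: -0.003
gripper_force: 0.0
time_s: 14.32
tcp_pos: [0.5967, 0.1234, 0.0837]
tool_rot: [180.0, 0.0, -79.9]
wrist_force: [-0.0, -0.3, 0.1]
width: 0.002
gripper_force: 0.0
```

```bash
python3 -m creep '[0,0,0,0,0,1,1, 0,0,0,0,0,2,1, 0,0,0,0,0,3,1, 0,0,0,0,0,3,1]'; python3 -m creep '[0,0,0,0,0,0.8,1, 0,0,0,0,0,1.5,1, 0,0,0,0,0,1.5,1]'
```

```text
time_s: 14.65
tcp_pos: [0.5969, 0.1234, 0.0834]
tool_rot: [-179.9, -0.0, -79.8]
wrist_force: [-8.2, 0.9, 11.8]
width: 0.003
gripper_force: 5.9
time_s: 14.9
tcp_pos: [0.597, 0.1234, 0.0825]
tool_rot: [-179.9, -0.0, -79.8]
wrist_force: [-8.3, 0.1, 14.8]
width: 0.002
gripper_force: 7.1
```

```bash
python3 -m creep '[0,0,0,0,0,0.8,1, 0,0,0,0,0,1.6,1, 0,0,0,0,0,2.4,1, 0,0,0,0,0,2.4,1]'; python3 -m creep '[0,0,0,0,0,0.8,1, 0,0,0,0,0,1.6,1, 0,0,0,0,0,1.6,1]'
```

```text
time_s: 15.23
tcp_pos: [0.5972, 0.1234, 0.0805]
tool_rot: [-179.9, -0.0, -79.8]
wrist_force: [-8.9, 0.1, 15.5]
width: 0.004
gripper_force: 7.5
time_s: 15.48
tcp_pos: [0.5973, 0.1233, 0.0791]
tool_rot: [-179.9, -0.0, -79.8]
wrist_force: [-8.7, -0.6, 16.4]
width: 0.002
gripper_force: 7.6
```

```bash
python3 -m creep '[0,0,0,0,0,0.8,1, 0,0,0,0,0,1.5,1, 0,0,0,0,0,1.5,1]'
```

```text
time_s: 15.73
tcp_pos: [0.5974, 0.1233, 0.0789]
tool_rot: [-179.8, -0.0, -79.8]
wrist_force: [-11.8, 0.1, 22.3]
width: 0.0
gripper_force: 10.5
```

```bash
python3 -m creep '[0,0,0,0,0,-14,1, 0,0,0,-20,0,-22,1, 0,0,0,-58,0,-22,1, 0,0,0,-98,0,-22,1, 0,0,0,-136,0,-22,1, 0,0,0,-165,0,-22,1, 0,0,0,-174,0,-22,1, 0,0,0,-174,0,-20,1, 0,0,0,-174,0,-16,1, 0,0,0,-174,0,-12,1, 0,0,0,-174,0,-12,1]'
```

```text
time_s: 16.65
tcp_pos: [0.566, 0.293, 0.0843]
tool_rot: [179.9, -0.0, -80.0]
wrist_force: [-0.0, 0.6, -0.5]
width: -0.0
gripper_force: 0.0
```

```bash
python3 -m creep '[0,0,0,0,0,1,1, 0,0,0,0,0,2,1, 0,0,0,0,0,3,1, 0,0,0,0,0,4,1, 0,0,0,0,0,5,1, 0,0,0,0,0,6,1, 0,0,0,0,0,7,1, 0,0,0,0,0,7,1]'; python3 -m creep '[0,0,0,0,0,0.8,1, 0,0,0,0,0,1.6,1, 0,0,0,0,0,2.2,1, 0,0,0,0,0,2.2,1]'
```

```text
time_s: 17.32
tcp_pos: [0.5668, 0.2939, 0.082]
tool_rot: [-179.9, -0.0, -79.9]
wrist_force: [-5.9, -3.9, 11.0]
width: -0.001
gripper_force: 5.9
time_s: 17.65
tcp_pos: [0.5669, 0.2939, 0.08]
tool_rot: [-179.9, -0.0, -79.9]
wrist_force: [-5.8, -3.8, 11.9]
width: 0.001
gripper_force: 6.3
```

```bash
python3 -m creep '[0,0,0,0,0,0.8,1, 0,0,0,0,0,1.6,1, 0,0,0,0,0,2.4,1, 0,0,0,0,0,2.4,1]'; python3 -m creep '[0,0,0,0,0,0.8,1, 0,0,0,0,0,1.3,1, 0,0,0,0,0,1.3,1]'
```

```text
time_s: 17.98
tcp_pos: [0.567, 0.294, 0.0788]
tool_rot: [-179.8, -0.0, -79.9]
wrist_force: [-8.2, -3.3, 18.4]
width: 0.002
gripper_force: 8.7
time_s: 18.23
tcp_pos: [0.5671, 0.294, 0.0788]
tool_rot: [-179.8, -0.0, -79.8]
wrist_force: [-12.6, -5.6, 21.9]
width: 0.002
gripper_force: 11.1
```

```bash
python3 -m creep '[0,0,0,0,0,-14,1, 0,0,0,0,20,-22,1, 0,0,0,0,58,-22,1, 0,0,0,0,96,-22,1, 0,0,0,0,118,-22,1, 0,0,0,0,124,-20,1, 0,0,0,0,124,-16,1, 0,0,0,0,124,-13,1, 0,0,0,0,124,-13,1]'; python3 -m creep '[0,0,0,0,0,1,1, 0,0,0,0,0,2,1, 0,0,0,0,0,3,1, 0,0,0,0,0,4,1, 0,0,0,0,0,5,1, 0,0,0,0,0,6,1, 0,0,0,0,0,7,1, 0,0,0,0,0,7,1]'
```

```text
time_s: 18.98
tcp_pos: [0.4446, 0.2728, 0.085]
tool_rot: [180.0, -0.0, -79.9]
wrist_force: [-0.6, 1.4, 0.5]
width: -0.004
gripper_force: 0.3
time_s: 19.65
tcp_pos: [0.4447, 0.2729, 0.0807]
tool_rot: [-180.0, -0.0, -79.9]
wrist_force: [-6.2, -1.1, 11.2]
width: 0.003
gripper_force: 5.9
```

```bash
python3 -m creep '[0,0,0,0,0,0.8,1, 0,0,0,0,0,1.6,1, 0,0,0,0,0,2.4,1, 0,0,0,0,0,2.4,1]'; python3 -m creep '[0,0,0,0,0,0.8,1, 0,0,0,0,0,1.6,1, 0,0,0,0,0,1.6,1]'
```

```text
time_s: 19.98
tcp_pos: [0.4448, 0.2729, 0.0787]
tool_rot: [-179.9, -0.0, -79.9]
wrist_force: [-7.7, -2.1, 13.6]
width: -0.0
gripper_force: 6.9
time_s: 20.23
tcp_pos: [0.4449, 0.2729, 0.0786]
tool_rot: [-179.9, -0.0, -79.9]
wrist_force: [-12.8, -3.0, 21.7]
width: -0.001
gripper_force: 10.8
```

```bash
python3 -m creep '[0,0,0,0,0,-14,1, 0,0,0,20,0,-22,1, 0,0,0,58,0,-22,1, 0,0,0,98,0,-22,1, 0,0,0,136,0,-22,1, 0,0,0,165,0,-22,1, 0,0,0,174,0,-22,1, 0,0,0,174,0,-20,1, 0,0,0,174,0,-16,1, 0,0,0,174,0,-12,1, 0,0,0,174,0,-12,1]'; python3 -m creep '[0,0,0,0,0,1,1, 0,0,0,0,0,2,1, 0,0,0,0,0,3,1, 0,0,0,0,0,4,1, 0,0,0,0,0,5,1, 0,0,0,0,0,6,1, 0,0,0,0,0,7,1, 0,0,0,0,0,7,1]'
```

```text
time_s: 21.15
tcp_pos: [0.4741, 0.1022, 0.0853]
tool_rot: [179.9, -0.0, -79.8]
wrist_force: [-0.8, 0.6, 0.1]
width: 0.003
gripper_force: 0.0
time_s: 21.82
tcp_pos: [0.4749, 0.102, 0.0817]
tool_rot: [-179.9, 0.0, -79.8]
wrist_force: [-5.8, 0.3, 9.7]
width: -0.0
gripper_force: 4.9
```

```bash
python3 -m creep '[0,0,0,0,0,0.8,1, 0,0,0,0,0,1.6,1, 0,0,0,0,0,1.6,1]'; python3 -m creep '[0,0,0,0,0,0.8,1, 0,0,0,0,0,1.6,1, 0,0,0,0,0,1.6,1]'
```

```text
time_s: 22.07
tcp_pos: [0.4749, 0.102, 0.0802]
tool_rot: [-179.9, 0.0, -79.8]
wrist_force: [-7.2, 1.1, 10.4]
width: 0.003
gripper_force: 5.2
time_s: 22.32
tcp_pos: [0.4749, 0.102, 0.0787]
tool_rot: [-179.9, 0.0, -79.8]
wrist_force: [-7.1, 0.5, 11.3]
width: 0.001
gripper_force: 5.5
```

```bash
python3 -m creep '[0,0,0,0,0,0.8,1, 0,0,0,0,0,1.6,1, 0,0,0,0,0,2.4,1, 0,0,0,0,0,2.4,1]'
python3 -m creep '[0,0,0,0,0,-20,1, 0,0,0,0,0,-50,1, 0,0,0,0,0,-90,1, 0,0,0,-20,-20,-120,1, 0,0,0,-60,-40,-130,1, 0,0,0,-87,-62,-130,1, 0,0,0,-87,-62,-130,1, 0,0,0,-87,-62,-130,1]'
python3 - <<'E'
from h import *
snap('wrist','w7');snap('side','d7');snap('scene','s7')
c,s=np.cos(np.radians(10)),np.sin(np.radians(10))
for f in('s7','d7','w7'):
    p=cloud(f).reshape(-1,3);p=p[np.isfinite(p).all(1)]
    d=p[:,:2]-[.5205,.198]; L=np.c_[c*d[:,0]+s*d[:,1],-s*d[:,0]+c*d[:,1]]
    m=(p[:,2]>.05)&(p[:,2]<.07)&(abs(L[:,0])<.085)&(abs(L[:,1])<.11);q=L[m]
    print(f,np.round(np.percentile(q,[.5,99.5],0)*1000,1).tolist(),[np.round(a,1) for a in cv2.minAreaRect((p[m,:2]*1000).astype(np.float32))],[np.round(np.median(p[m&(abs(L[:,0]-a*.055)<.01)&(abs(L[:,1]-b*.08)<.012),2])*1000,1) for a in(1,-1) for b in(1,-1)])
E
```

```text
time_s: 22.65
tcp_pos: [0.475, 0.102, 0.0785]
tool_rot: [-179.9, -0.0, -79.8]
wrist_force: [-14.8, 0.7, 23.2]
width: 0.001
gripper_force: 11.7
time_s: 23.32
tcp_pos: [0.5205, 0.1996, 0.2027]
tool_rot: [179.9, -0.1, -79.8]
wrist_force: [0.2, -0.7, -0.8]
width: -0.001
gripper_force: 0.0
s7 [[-70.8, -98.7], [76.0, 96.6]] [array([522.7, 197.7]), array([149.9, 197.3]), np.float64(9.9)] [np.float64(60.2), np.float64(59.9), np.float64(59.8), np.float64(60.1)]
d7 [[-73.2, -95.5], [72.5, 99.1]] [array([520.5, 198.5]), array([148.1, 200.7]), np.float64(10.0)] [np.float64(59.4), np.float64(59.3), np.float64(59.3), np.float64(59.1)]
w7 [[-72.5, -99.2], [72.3, 94.0]] [array([520.8, 196.2]), array([147.5, 197.3]), np.float64(10.1)] [np.float64(59.0), np.float64(59.0), np.float64(59.0), np.float64(59.0)]
```

All four corners measure about 59–60 mm, the lid is centred and square, and the arm is clear, so I'm handing in.

```bash
python3 -c "
from plant import bot
print(bot.hand_in())"
```

```text
the job is handed in; nothing more can be done
None
```

The job is handed in, with no verdict returned: both clamps lay flat in the box before closing, and the lid is centred and square with all four corners pressed home (about 59–60 mm high, at most about 23 N down per corner), with the bystanders left alone.

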